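Swing out the spare hook, move the torch over, fold the emptied hook away

ROBOT

A 6-joint arm with a two-finger parallel gripper is mounted at the origin on the work surface. World frame = base frame: x ahead of the robot, y to its left, z up, the work surface at z = 0. Lengths are in m, angles in rad, forces in N, time in s.
With the tool pointing down it reaches from about 0.425 to 1.125 m from the base axis. Payload 14.9 kg.
Tool frame: the origin (TCP) lies between the finger pads; the fingertips stand 8 mm ahead of it and the grasp point (between the pads) lies 11 mm behind it; y points along the fingers, z is the direction in which the jaws open and shut, and the axes are right-handed (so a half turn about y gives the same grasp; the last joint's range is limited). The gripper opens to 91 mm and grips with 3 to 60 N. Pads are 32 mm wide; open, the fingers measure 118 mm over their backs; the gripper's body (76 mm by 178 mm) begins 60 mm behind the grasp point.
Start: joints at [1.125, 0.379, 1.734, -0, 1.028, -0.033], TCP at [0.281, 0.641, 0.222] pointing down, gripper open.
Joint ranges: [-2.77, 2.77], [-0.74, 2.19], [0, 2.66], [-1.06, 4.2], [0.31, 2.87], [-3.08, 3.08]. Speed limits (rad/s): [1.89, 1.89, 2.39, 3.14, 3.14, 3.14].

INTERFACE

Orientations are given as [roll, pitch, yaw] about the fixed x, y, z axes, in that order (R = Rz(yaw) Ry(pitch) Rx(roll)).
In Python, from plant import state, snapshot, hand_in gives the robot as it stands.
- The arm moves only by the shell command python3 -m jog 'ROWS' [FORCE]. ROWS is JSON, a list of rows, each an object of numbers: "rx", "ry", "rz": the turn, a rotation vector about the tool's x, y, z in rad; "dx", "dy", "dz": the shift along the tool's x, y, z in cm; "hand": the gripper command: -1 is shut, 1 is fully open, values between are in proportion. In form: [{"rx": .., "ry": .., "rz": .., "dx": .., "dy": .., "dz": .., "hand": ..}, ...]. A call has 1 to 5 rows; each row shifts and turns the commanded pose from where the row before left it, along the tool's axes as they then stand; what a row does not reach is not made up. A row lasts 1/8 s, in which the tool goes at most 62.5 mm and 10.7 degrees, less where a joint would pass 70% of its speed; a pose out of reach is approached as far as the arm can. A call is refused whole if a number of a shift passes 6.25 or a number of a turn 0.188, either way. A call with a gripper value outside its range is refused whole. The fingers move at their own pace and stop on an object; FORCE is the grip in N (left out, the last holds). Time passes only in rows, so rows that do not move let the fingers close. It gives the time, the measured TCP pose, the force and the opening at its end, in the units of the state.
- state(): the state, without advancing time (a new reading comes with each control period).
- snapshot(name): name is "scene" or "top" or "wrist"; returns a dict with "image" (480x640x3 uint8, blue, green, red), "fx", "fy", "cx", "cy" (pixels), "k1" (the pictures are not rectified: a ray, as slopes to the right and down, at radius r is drawn at 1 + k1 r^2 times it, then the intrinsics apply), "cam_to_world" (4x4, takes a point from camera to world coordinates). Camera axes: x right, y down, z forward; pixel columns grow to the right and rows downward; lengths in m; the calibration is good to about 2 mm. A picture is of the moment at which its call begins. There is no depth.
- hand_in(): hands the job in, once; it reports no verdict.
The state is a dict: "time": time; "q": joint angles; "joint_velocities": joint speeds; "joint_efforts": joint torques, N m; "tcp_pos": TCP position; "ee_rot": TCP orientation; "force": force on the tool from outside, world axes, zero at the start; "moment": the same for the moment, N m; "grip_width": opening from 0.0 (shut) to 1.0 (fully open).
Only numpy, scipy, OpenCV 4.12 (cv2) and the standard library are available. Lean on these libraries where they do the work, as an engineer would, in place of code of your own. Each camera call takes 0.05 s, during which the arm holds its last target. There are 200 camera calls.

TASK

Move the torch that hangs on the oak board to the spare hook: swing the folded hook fully out until it meets its stop, take the torch off its hook and hang it by its loop on the one you opened, then fold the emptied hook flat against the board, fully home. The hinges are stiff and the screws short, so push the hook arms with light fingertip pressure (never over 15 newtons, and do not pinch them), set the torch down gently without forcing or dropping it, and leave everything else on the shelf where it stands.

Things in the scene. Friction and masses are not known exactly. Their poses are not given: they have to be found in the camera images.
- board: Fixed upright oak board, 260 mm wide (along its y), 18 mm thick (x), top 216 mm above the shelf. Origin: centre of its underside; z up; -x out of its front face, which carries two alike hooks 125 mm apart. Foot plate 8 mm high, 29 mm out in front. Behind the end of each folded arm the board is cut away (open upwards, right through) from 40 to at least 100 mm from its hinge, down to 160 mm above the shelf.
- spare_hinge (a point): Spare hook (starts folded; either of the two): point on its upright hinge axis at mid-height of its arm, about 185 mm above the shelf, 14 mm in front of the board's face. Axes as the board's: -x out of the face, y along the board, z up. Plate on the board 30 mm wide, 44 mm tall; knuckles 12 mm in diameter reach 12.5 mm above and below this point.
- used_hinge (a point): The same point, with the same axes, of the other hook, on which the torch hangs at the start. Each hook's arm: a steel bar 8 mm thick across and 10 mm high (5 mm above and below the point), reaching 86 mm from the hinge axis; its last 8 mm turn up to 9 mm above the bar's top.
- spare_arm (a joint): Swing of the spare hook's arm, counted from its own folded stop: 0 rad = folded (nominally flat along the board's +y); 1.571 = out at its other stop (nominally along -x). Hard stops, but not square: both of a hook lie up to 0.11 rad either way about the nominal, to be found by feel. Starts at 0 to 0.12. To open, push it from behind with the side of shut fingers, through the cut-out.
- used_arm (a joint): The same for the other hook's arm; starts out, at 1.56 to 1.571 rad; pushed from its -y side it folds. Both hinges are stiff: 0.2 N m, some 3 N at 65 mm from the axis; an arm stays where it is left, also short of its stop. Over 22 N in all on a hook (a pinch counts too) starts its screws.
- torch_cap (a point): Centre of the torch's tail cap, where to grip it: a black cylinder 42 mm in diameter, 18 mm tall, at the upper end of the torch. The torch (0.12 to 0.22 kg) hangs upright, lens down: below the cap a tube 34 mm in diameter, then the 42 mm head; its lower end is 86 mm below this point. z along the torch, up.
- torch_loop (a point): Middle of the underside of the crossbar of the torch's stiff steel hanging loop, the spot that rests on the hook's arm: 39 mm above torch_cap. The loop is fixed to the cap, stands 35 mm above it, wire 5 mm thick, in the torch's y-z plane; its opening is 30 mm wide (along the torch's y) and 30 mm high.
- bell: Chrome desk bell, dome 74 mm wide on a black foot 84 mm wide, 59 mm tall with its button; bystander. Origin at the centre of its underside.
- dice_box: Black plastic dice box, 88 x 65 mm, 40 mm tall, lid clipped on; bystander. Origin at the centre of its underside.
- tumbler: Clear frosted tumbler, 72 mm wide, 88 mm tall, open at the top; bystander. Origin at the centre of its underside.
- coaster_rack: Wooden rack with five square dark coasters standing in its slots, 96 x 112 mm, 108 mm tall; bystander. Origin at the centre of its underside.
- remote: Black remote control lying flat, 46 x 170 mm, 18 mm thick; bystander. Origin at the centre of its underside.
- tealight: Small round tea-light glass, 60 mm wide, 30 mm tall; bystander. Origin at the centre of its underside.
- gamepad: White game pad lying flat, about 110 x 160 mm, 41 mm tall with its sticks; bystander. Origin at the centre of its underside.
Not all that is in view belongs to the job. Leave any blue or purple look-alike of the part that bears torch_cap alone.

How it is judged:
By the outcome, as a careful person would: the job done as asked, in the order asked, and still so for the second after the job is handed in, with the robot touching nothing.
It also fails if it takes over 64 s, if anything falls off the work surface, if the arm or the gripper's body presses on something with over 40 N, if the wrist force passes 120 N, or if a joint passes its speed limit or range.

## Working session

There is one attempt and no reset: what is moved stays moved. The work goes in short steps, Python scripts to look and compute and a shell command to move; the robot and the scene stay as the last step left them, time stands still between calls to the robot, and variables do not carry over. Pictures are saved under pics/ and viewed, about 8 in all and at most 12, crops included, and the job is handed in when it is done.

```bash
ls; mkdir -p pics
python3 - <<'E'
from plant import state,snapshot
import cv2,numpy as np
s=state();print(s)
for n in("scene","top"):
    d=snapshot(n);cv2.imwrite(f"pics/{n}0.png",d["image"]);print(n,d["fx"],d["fy"],d["cx"],d["cy"],d["k1"],np.round(d["cam_to_world"],3).tolist())
E
```

```text
pics
{'time': 0.0, 'q': array([ 1.12472519e+00,  3.79425966e-01,  1.73480260e+00, -1.05424104e-05,
        1.02851235e+00, -3.32722837e-02]), 'joint_velocities': array([ 0.00023374, -0.00070019,  0.00031047,  0.00017255,  0.00016186,
        0.00059462]), 'joint_efforts': array([-4.68716724e-03, -7.63740492e+01, -4.34357750e+01,  6.48572948e-02,
        4.22951847e-02, -5.81563631e-05]), 'tcp_pos': array([0.28063597, 0.64083785, 0.22126528]), 'ee_rot': array([-1.57194425e+00,  2.91795853e-05, -4.12793427e-01]), 'force': array([0.64000902, 0.02447315, 0.39228296]), 'moment': array([-0.05975746, -0.03710835, -0.01632826]), 'grip_width': 0.998423261631654}
scene 450.6923098485493 450.6923098485493 330.4329790223749 238.8397715735193 -0.05181925902034853 [[-0.756, 0.489, -0.436, 0.993], [0.655, 0.574, -0.492, 0.387], [0.009, -0.657, -0.754, 0.887], [0.0, 0.0, 0.0, 1.0]]
top 497.01654372717667 497.01654372717667 319.0139500707312 240.98298299775564 -0.12908722580154242 [[-0.02, -0.99, 0.139, 0.429], [-1.0, 0.019, -0.004, -0.077], [0.002, -0.139, -0.99, 1.069], [0.0, 0.0, 0.0, 1.0]]
```

View pics/scene0.png

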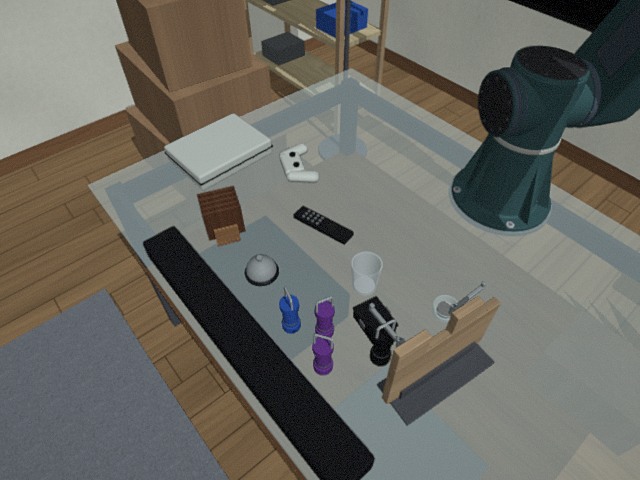

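View pics/top0.png

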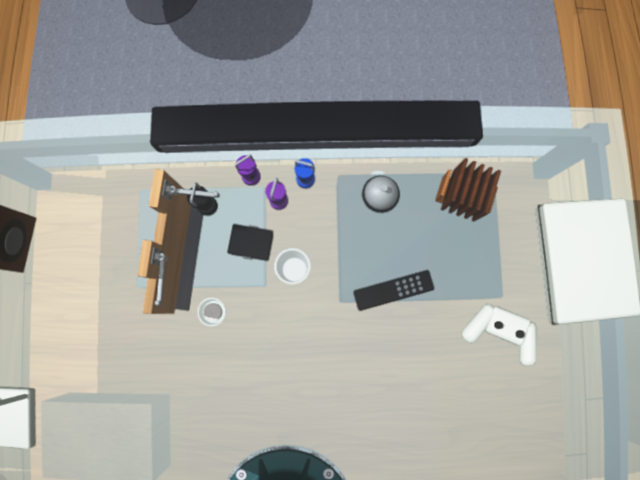

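The top view shows the board at left with its face toward the right (world -y). The used hook is at about (170,190) with the torch at (205,200), and the spare hook's hinge is at (158,257), folded down to (158,303). I'll enlarge both views for measuring.

```bash
cat > h.py <<'E'
import numpy as np,cv2,json
from scipy.spatial.transform import Rotation as R
from plant import state,snapshot
class Cam:
    def __init__(s,n,d=None):
        d=d or snapshot(n);s.img=d["image"];s.K=np.array([[d["fx"],0,d["cx"]],[0,d["fy"],d["cy"]],[0,0,1]]);s.D=np.array([d["k1"],0,0,0,0.]);s.T=np.array(d["cam_to_world"])
    def proj(s,P):
        Ti=np.linalg.inv(s.T);return cv2.projectPoints(np.array(P,float).reshape(-1,3),cv2.Rodrigues(Ti[:3,:3])[0],Ti[:3,3],s.K,s.D)[0].reshape(-1,2)
    def ray(s,uv):
        p=cv2.undistortPoints(np.array([[uv]],float),s.K,s.D)[0,0];return s.T[:3,3],s.T[:3,:3]@np.array([p[0],p[1],1])
    def atz(s,uv,z):
        o,d=s.ray(uv);return o+d*(z-o[2])/d[2]
    def crop(s,x0,y0,x1,y1,k,f):
        cv2.imwrite(f,cv2.resize(s.img[y0:y1,x0:x1],None,fx=k,fy=k,interpolation=cv2.INTER_CUBIC))
E
python3 - <<'E'
from h import *
t=Cam("top");c=Cam("scene")
k=5
a=cv2.resize(t.img[160:320,130:230],None,fx=3.7,fy=3.7,interpolation=cv2.INTER_CUBIC)
b=cv2.resize(c.img[270:430,360:500],None,fx=3.0,fy=3.0,interpolation=cv2.INTER_CUBIC)
h=max(a.shape[0],b.shape[0]);o=np.zeros((h,a.shape[1]+b.shape[1],3),np.uint8);o[:a.shape[0],:a.shape[1]]=a;o[:b.shape[0],a.shape[1]:]=b
cv2.imwrite("pics/c1.png",o);print(o.shape)
E
```

```text
(592, 790, 3)
```

View pics/c1.png

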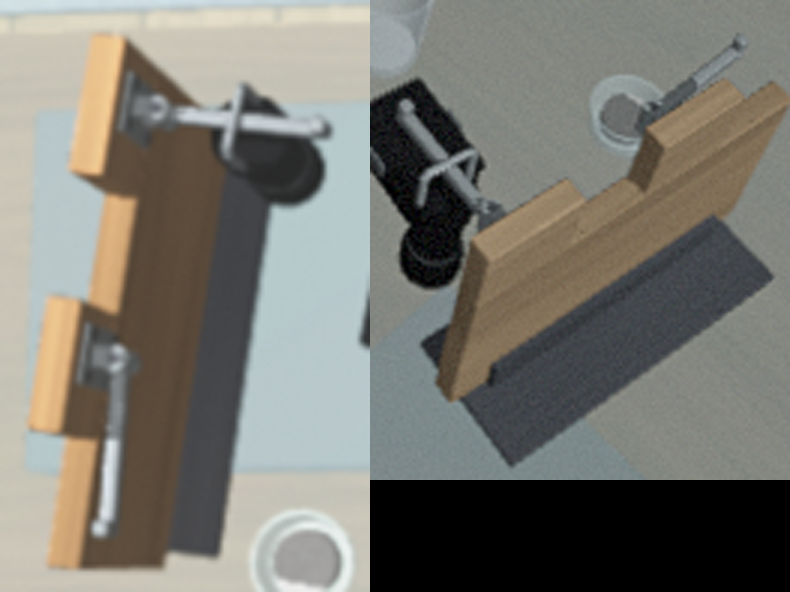

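The crop (top view ×3.7 from (130,160), scene view ×3 from (360,270)) shows these points in the top view:
- Spare knuckle at (122,360) and spare arm tip at (102,525).
- Used knuckle at (157,108) and used arm tip at (320,125).
- Loop from (243,88) to (228,165).

Run:
```python
from h import *
t=Cam("top");c=Cam("scene")
f=lambda u,v,z:t.atz((130+(u+.5)/3.7-.5,160+(v+.5)/3.7-.5),z)
g=lambda u,v,z:c.atz((360+(u-370+.5)/3-.5,270+(v+.5)/3-.5),z)
np.set_printoptions(precision=4,suppress=True)
P={}
for n,a in dict(fa=(124,40,.216),fb=(103,177,.216),fc=(82,300,.216),fd=(65,435,.216),ba=(97,35,.216),bd=(30,428,.216),uk=(157,108,.1975),sk=(122,360,.1975),st=(102,525,.199),ut=(320,125,.199),l1=(243,88,.194),l2=(228,165,.194),foot1=(168,551,.008),foot2=(217,556,.008),tlc=(302,560,.02)).items():
    P[n]=f(*a);print(n,P[n])
for n,a in dict(ut=(405,103,.199),st=(741,40,.199),l1=(420,190,.194),l2=(473,155,.194),uk=(489,210,.1975),sk=(650,112,.1975)).items(): print("scene",n,g(*a))
fr=[P[k][:2] for k in("fa","fb","fc","fd")];v=cv2.fitLine(np.float32(fr),cv2.DIST_L2,0,.01,.01).ravel();print("edge",v,"angle",np.arctan2(v[1],v[0]))
d=P["sk"]-P["uk"];print("hinge dir",d,np.linalg.norm(d[:2]),np.arctan2(d[1],d[0]))
```

```text
fa [0.6817 0.197  0.216 ]
fb [0.6139 0.2051 0.216 ]
fc [0.5545 0.2137 0.216 ]
fd [0.4903 0.2204 0.216 ]
ba [0.6846 0.2106 0.216 ]
bd [0.4938 0.2375 0.216 ]
uk [0.6519 0.1851 0.1975]
sk [0.5275 0.1993 0.1975]
st [0.4483 0.2072 0.199 ]
ut [0.6409 0.1033 0.199 ]
l1 [0.6618 0.1431 0.194 ]
l2 [0.6231 0.1498 0.194 ]
foot1 [0.4372 0.23   0.008 ]
foot2 [0.434  0.2011 0.008 ]
tlc [0.4312 0.1487 0.02  ]
scene ut [0.6417 0.1038 0.199 ]
scene st [0.4487 0.2086 0.199 ]
scene l1 [0.674 0.15  0.194]
scene l2 [0.634  0.1539 0.194 ]
scene uk [0.6549 0.1861 0.1975]
scene sk [0.5333 0.2044 0.1975]
edge [ 0.9924 -0.1229  0.5851  0.209 ] angle -0.12321793
hinge dir [-0.1244  0.0142  0.    ] 0.12522588371455373 3.0278631262770026
```

Everything is located well enough to start. Plan: board +y is world angle π−0.12, the spare hinge is at about (0.5285, 0.200) and the used hinge at about (0.653, 0.1855). I'm moving above and behind the folded arm with the fingers shut.

```bash
python3 -m jog '[{"dy":-4,"hand":-1},{"dy":-3,"dx":2,"dz":-2},{"dx":4.2,"dz":-3.8},{"dx":4.2,"dz":-3.8},{"dx":4.2,"dz":-3.8}]' 10
python3 -m jog '[{"dx":4.2,"dz":-3.8},{"dx":4.2,"dz":-3.8},{"dx":4.2,"dz":-3.8},{"dx":4.2,"dz":-3.8},{"ry":0.18}]'
python3 -m jog '[{"ry":0.18},{"ry":0.18},{"ry":0.18},{"ry":0.18},{"ry":0.18}]'
python3 -m jog '[{"ry":0.18},{},{}]'; python3 -c "
from h import *
s=state();print(s['q'],s['ee_rot'],s['force'])
c=Cam('wrist');cv2.imwrite('pics/w1.png',c.img)"
```

```text
[ 1.12466314e+00  3.79102359e-01  1.73439486e+00  1.09297589e-05
  1.02853086e+00 -3.33210460e-02] [-1.57123120e+00  2.38602280e-05 -4.12817791e-01] [ 0.52943778 -0.45469589  0.06409504]$[0]: bad value
$[0]: bad value
$[0]: bad value
$[0]: bad value
```

View pics/w1.png

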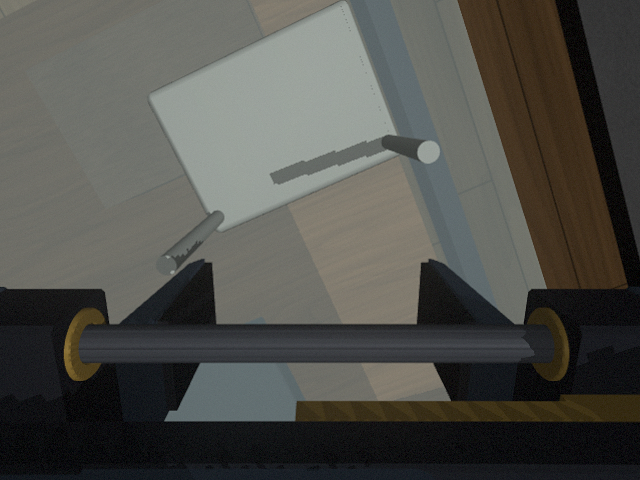

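The move was refused, probably because each row needs every key. The arm hasn't moved; this picture is the wrist view from the start pose. Retrying with full rows.

```bash
python3 -m jog '[{"rx":0,"ry":0,"rz":0,"dx":0,"dy":-4,"dz":0,"hand":-1},{"rx":0,"ry":0,"rz":0,"dx":2,"dy":-3,"dz":-2,"hand":-1},{"rx":0,"ry":0,"rz":0,"dx":4.2,"dy":0,"dz":-3.8,"hand":-1},{"rx":0,"ry":0,"rz":0,"dx":4.2,"dy":0,"dz":-3.8,"hand":-1},{"rx":0,"ry":0,"rz":0,"dx":4.2,"dy":0,"dz":-3.8,"hand":-1}]' 10
python3 -m jog '[{"rx":0,"ry":0,"rz":0,"dx":4.2,"dy":0,"dz":-3.8,"hand":-1},{"rx":0,"ry":0,"rz":0,"dx":4.2,"dy":0,"dz":-3.8,"hand":-1},{"rx":0,"ry":0.18,"rz":0,"dx":0,"dy":0,"dz":0,"hand":-1},{"rx":0,"ry":0.18,"rz":0,"dx":0,"dy":0,"dz":0,"hand":-1}]'
python3 -m jog '[{"rx":0,"ry":0.18,"rz":0,"dx":0,"dy":0,"dz":0,"hand":-1},{"rx":0,"ry":0.18,"rz":0,"dx":0,"dy":0,"dz":0,"hand":-1},{"rx":0,"ry":0.18,"rz":0,"dx":0,"dy":0,"dz":0,"hand":-1},{"rx":0,"ry":0.18,"rz":0,"dx":0,"dy":0,"dz":0,"hand":-1},{"rx":0,"ry":0.18,"rz":0,"dx":0,"dy":0,"dz":0,"hand":-1}]'
python3 -c "
from h import *
s=state();print(s['q'],s['ee_rot'],s['force'])"
```

```text
time: 0.98
tcp_pos: [0.3612, 0.4583, 0.2921]
ee_rot: [-1.57, -0.0, -0.412]
force: [1.7, 0.7, -0.1]
grip_width: 0.485
time: 1.48
tcp_pos: [0.4077, 0.3559, 0.2922]
ee_rot: [-1.57, -0.0, -0.78]
force: [-0.2, 0.5, 0.3]
grip_width: 0.04
time: 2.1
tcp_pos: [0.4072, 0.3566, 0.292]
ee_rot: [-1.571, 0.0, -1.679]
force: [0.2, 1.2, -0.1]
grip_width: 0.004
[6.76110279e-01 4.40101629e-02 2.00686348e+00 5.95347830e-06
 1.09065178e+00 7.84025004e-01] [-1.57075245e+00  5.12164031e-05 -1.67871380e+00] [ 0.19873098  1.15703609 -0.07241245]
```

```bash
python3 -m jog '[{"rx":0,"ry":0.01,"rz":0,"dx":3.8,"dy":0,"dz":2.3,"hand":-1},{"rx":0,"ry":0,"rz":0,"dx":3.8,"dy":0,"dz":2.3,"hand":-1},{"rx":0,"ry":0,"rz":0,"dx":3.8,"dy":0,"dz":2.35,"hand":-1},{"rx":0,"ry":0,"rz":0,"dx":0,"dy":4.5,"dz":0,"hand":-1},{"rx":0,"ry":0,"rz":0,"dx":0,"dy":0,"dz":0,"hand":-1}]'
python3 -c "
from h import *
s=state();print(s['q'],s['ee_rot'],s['tcp_pos'],s['force'])
c=Cam('wrist');d=Cam('scene')
print(c.T.round(3).tolist())
o=np.hstack([cv2.resize(c.img,(400,300)),cv2.resize(d.img[240:390,360:560],(400,300))]);cv2.imwrite('pics/w2.png',o)"
```

```text
time: 2.72
tcp_pos: [0.4625, 0.2347, 0.2447]
ee_rot: [-1.575, -0.003, -1.684]
force: [-0.6, 1.0, 0.0]
grip_width: 0.006
[4.24539367e-01 6.26964633e-02 2.08134288e+00 1.61819635e-05
 1.00246360e+00 5.37370555e-01] [-1.57502151 -0.00250178 -1.68363097] [0.4625461  0.2346577  0.24474597] [-0.60340751  1.00120905  0.04182468]
[[0.994, -0.109, -0.033, 0.473], [-0.113, -0.958, -0.264, 0.31], [-0.003, 0.266, -0.964, 0.407], [0.0, 0.0, 0.0, 1.0]]
```

View pics/w2.png

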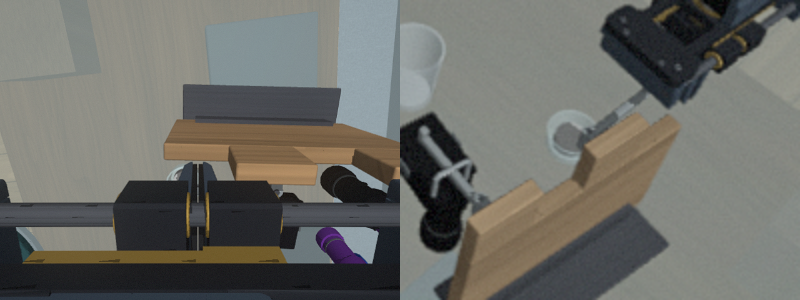

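The left half shows the shut fingers over the cut-out beyond the plate, and the right half shows the arm tip below the gripper's near edge. Descending.

```bash
python3 -m jog '[{"rx":0,"ry":0,"rz":0,"dx":0,"dy":3,"dz":0,"hand":-1},{"rx":0,"ry":0,"rz":0,"dx":0,"dy":2,"dz":0,"hand":-1},{"rx":0,"ry":0,"rz":0,"dx":0,"dy":1.4,"dz":0,"hand":-1},{"rx":0,"ry":0,"rz":0,"dx":0,"dy":0,"dz":0,"hand":-1}]'
python3 -m jog '[{"rx":0,"ry":0,"rz":0,"dx":0.4,"dy":0,"dz":0,"hand":-1},{"rx":0,"ry":0,"rz":0,"dx":0,"dy":0,"dz":0,"hand":-1}]'
python3 -m jog '[{"rx":0,"ry":0,"rz":0,"dx":0.3,"dy":0,"dz":0,"hand":-1},{"rx":0,"ry":0,"rz":0,"dx":0,"dy":0,"dz":0,"hand":-1}]'
python3 -m jog '[{"rx":0,"ry":0,"rz":0,"dx":0.3,"dy":0,"dz":0,"hand":-1},{"rx":0,"ry":0,"rz":0,"dx":0,"dy":0,"dz":0,"hand":-1}]'
```

```text
time: 3.32
tcp_pos: [0.464, 0.236, 0.1831]
ee_rot: [-1.571, -0.0, -1.682]
force: [-0.2, 0.9, 0.1]
grip_width: 0.003
time: 3.58
tcp_pos: [0.4639, 0.2317, 0.1838]
ee_rot: [-1.57, 0.001, -1.683]
force: [0.4, 1.0, 0.6]
grip_width: 0.007
time: 3.82
tcp_pos: [0.4635, 0.2288, 0.1833]
ee_rot: [-1.57, 0.0, -1.683]
force: [-0.0, 0.7, 0.9]
grip_width: 0.002
time: 4.08
tcp_pos: [0.4631, 0.2257, 0.1831]
ee_rot: [-1.57, 0.0, -1.683]
force: [0.7, 1.5, 1.1]
grip_width: 0.009
```

```bash
python3 -m jog '[{"rx":0,"ry":0,"rz":0,"dx":0.3,"dy":0,"dz":0,"hand":-1},{"rx":0,"ry":0,"rz":0,"dx":0,"dy":0,"dz":0,"hand":-1}]'
python3 -m jog '[{"rx":0,"ry":0,"rz":0,"dx":0.3,"dy":0,"dz":0,"hand":-1},{"rx":0,"ry":0,"rz":0,"dx":0.3,"dy":0,"dz":0,"hand":-1}]'
python3 -m jog '[{"rx":0,"ry":0,"rz":0,"dx":0.3,"dy":0,"dz":0,"hand":-1},{"rx":0,"ry":0,"rz":0,"dx":0.3,"dy":0,"dz":0,"hand":-1}]'
```

```text
time: 4.32
tcp_pos: [0.4626, 0.2227, 0.183]
ee_rot: [-1.571, 0.0, -1.683]
force: [1.5, 2.6, 0.9]
grip_width: 0.003
time: 4.58
tcp_pos: [0.4619, 0.2167, 0.1829]
ee_rot: [-1.571, 0.0, -1.683]
force: [1.8, 3.0, 0.7]
grip_width: 0.003
time: 4.82
tcp_pos: [0.4611, 0.2106, 0.1829]
ee_rot: [-1.571, -0.0, -1.683]
force: [1.5, 3.4, 0.7]
grip_width: 0.006
```

```bash
python3 -m jog '[{"rx":0,"ry":-0.15,"rz":0,"dx":0.45,"dy":0,"dz":0,"hand":-1},{"rx":0,"ry":-0.15,"rz":0,"dx":0.45,"dy":0,"dz":-0.07,"hand":-1},{"rx":0,"ry":-0.15,"rz":0,"dx":0.43,"dy":0,"dz":-0.13,"hand":-1}]'
python3 -m jog '[{"rx":0,"ry":-0.15,"rz":0,"dx":1.01,"dy":0,"dz":-0.23,"hand":-1},{"rx":0,"ry":-0.15,"rz":0,"dx":1.01,"dy":0,"dz":-0.23,"hand":-1},{"rx":0,"ry":0,"rz":0,"dx":0,"dy":0,"dz":0,"hand":-1}]'
python3 -c "
from h import *
s=state();p=s['tcp_pos'][:2]-[.5285,.2];a=np.array([-.993,.118]);n=np.array([-.118,-.993]);print('a,n',p@a,p@n,'f',s['force'][:2]@a,s['force'][:2]@n,s['ee_rot'][2]+1.689)"
```

```text
time: 5.2
tcp_pos: [0.4584, 0.1968, 0.1823]
ee_rot: [-1.574, 0.0, -1.228]
force: [-4.0, 2.6, 0.9]
grip_width: 0.004
time: 5.58
tcp_pos: [0.4631, 0.1764, 0.1826]
ee_rot: [-1.572, 0.0, -0.934]
force: [-0.3, -0.6, -0.4]
grip_width: 0.002
a,n 0.06213558940349713 0.031111529690059866 f 0.18863606586666254 0.6488099667436124 0.7545866636845824
```

```bash
python3 -m jog '[{"rx":0,"ry":-0.15,"rz":0,"dx":1.01,"dy":0,"dz":-0.23,"hand":-1},{"rx":0,"ry":-0.15,"rz":0,"dx":1.01,"dy":0,"dz":-0.23,"hand":-1},{"rx":0,"ry":-0.1,"rz":0,"dx":0.67,"dy":0,"dz":-0.17,"hand":-1}]'
python3 -m jog '[{"rx":0,"ry":-0.1,"rz":0,"dx":0.67,"dy":0,"dz":-0.17,"hand":-1},{"rx":0,"ry":-0.1,"rz":0,"dx":0.67,"dy":0,"dz":-0.17,"hand":-1},{"rx":0,"ry":0,"rz":0,"dx":0,"dy":0,"dz":0,"hand":-1}]'
cat > st.py <<'E'
from h import *
s=state();a=np.array([-.993,.118]);n=np.array([-.118,-.993])
p=s['tcp_pos'][:2]-[.5285,.2];psi=s['ee_rot'][2];x=np.array([np.cos(psi),np.sin(psi)]);z=np.array([-x[1],x[0]]);f=s['force'][:2]
print('spare-rel a,n %.4f %.4f  theta_tool %.3f  f_toolx %.1f f_toolz %.1f t %.2f'%(p@a,p@n,psi+1.689,f@x,f@z,s['time']))
E
python3 st.py
```

```text
time: 5.95
tcp_pos: [0.4772, 0.1535, 0.1827]
ee_rot: [-1.572, 0.001, -0.533]
force: [-2.6, 3.1, 0.4]
grip_width: 0.008
time: 6.32
tcp_pos: [0.4877, 0.1442, 0.1827]
ee_rot: [-1.572, 0.001, -0.337]
force: [-0.4, 0.5, 0.0]
grip_width: 0.003
spare-rel a,n 0.0339 0.0602  theta_tool 1.352  f_toolx -0.5 f_toolz 0.3 t 6.33
```

```bash
python3 -m jog '[{"rx":0,"ry":-0.03,"rz":0,"dx":0.2,"dy":0,"dz":-0.06,"hand":-1},{"rx":0,"ry":-0.03,"rz":0,"dx":0.2,"dy":0,"dz":-0.06,"hand":-1}]';python3 st.py
python3 -m jog '[{"rx":0,"ry":-0.02,"rz":0,"dx":0.13,"dy":0,"dz":-0.04,"hand":-1}]' >/dev/null;python3 st.py
python3 -m jog '[{"rx":0,"ry":-0.02,"rz":0,"dx":0.13,"dy":0,"dz":-0.04,"hand":-1}]' >/dev/null;python3 st.py
```

```text
time: 6.58
tcp_pos: [0.4909, 0.1419, 0.1827]
ee_rot: [-1.571, 0.001, -0.272]
force: [-2.5, 1.5, -1.1]
grip_width: 0.002
spare-rel a,n 0.0305 0.0621  theta_tool 1.417  f_toolx -2.8 f_toolz 0.8 t 6.58
spare-rel a,n 0.0290 0.0627  theta_tool 1.437  f_toolx -2.8 f_toolz -0.4 t 6.70
spare-rel a,n 0.0277 0.0633  theta_tool 1.457  f_toolx -2.9 f_toolz -1.1 t 6.83
```

```bash
R='[{"rx":0}]'; 
python3 -m jog '[{"rx":0,"ry":-0.01,"rz":0,"dx":0.07,"dy":0,"dz":-0.02,"hand":-1}]' >/dev/null;python3 st.py
python3 -m jog '[{"rx":0,"ry":-0.01,"rz":0,"dx":0.07,"dy":0,"dz":-0.02,"hand":-1}]' >/dev/null;python3 st.py
python3 -m jog '[{"rx":0,"ry":-0.01,"rz":0,"dx":0.07,"dy":0,"dz":-0.02,"hand":-1}]' >/dev/null;python3 st.py
python3 -m jog '[{"rx":0,"ry":-0.01,"rz":0,"dx":0.07,"dy":0,"dz":-0.02,"hand":-1}]' >/dev/null;python3 st.py
```

```text
spare-rel a,n 0.0269 0.0636  theta_tool 1.467  f_toolx -3.4 f_toolz -1.2 t 6.95
spare-rel a,n 0.0262 0.0638  theta_tool 1.477  f_toolx -2.9 f_toolz -0.8 t 7.08
spare-rel a,n 0.0255 0.0641  theta_tool 1.487  f_toolx -3.3 f_toolz -0.2 t 7.20
spare-rel a,n 0.0250 0.0643  theta_tool 1.497  f_toolx -5.1 f_toolz 0.0 t 7.33
```

```bash
python3 -m jog '[{"rx":0,"ry":-0.005,"rz":0,"dx":0.04,"dy":0,"dz":-0.01,"hand":-1}]' >/dev/null;python3 st.py
python3 -m jog '[{"rx":0,"ry":-0.005,"rz":0,"dx":0.04,"dy":0,"dz":-0.01,"hand":-1}]' >/dev/null;python3 st.py
```

```text
spare-rel a,n 0.0249 0.0645  theta_tool 1.502  f_toolx -5.7 f_toolz 0.0 t 7.45
spare-rel a,n 0.0247 0.0646  theta_tool 1.507  f_toolx -8.3 f_toolz 0.1 t 7.58
```

```bash
python3 -m jog '[{"rx":0,"ry":0,"rz":0,"dx":0.03,"dy":0,"dz":0,"hand":-1},{"rx":0,"ry":0,"rz":0,"dx":0,"dy":0,"dz":0,"hand":-1}]' >/dev/null;python3 st.py
python3 -m jog '[{"rx":0,"ry":0,"rz":0,"dx":-1.5,"dy":0,"dz":0,"hand":-1},{"rx":0,"ry":0,"rz":0,"dx":-1.5,"dy":-3,"dz":0,"hand":-1},{"rx":0,"ry":0,"rz":0,"dx":0,"dy":-6,"dz":0,"hand":-1},{"rx":0,"ry":0,"rz":0,"dx":0,"dy":-3,"dz":0,"hand":1}]'
python3 -c "
from h import *
c=Cam('scene');t=Cam('top')
np.savez('v2.npz',a=1)
a=cv2.resize(t.img[160:320,130:230],None,fx=3.7,fy=3.7,interpolation=cv2.INTER_CUBIC)
b=cv2.resize(c.img[270:430,360:500],None,fx=3.0,fy=3.0,interpolation=cv2.INTER_CUBIC)
o=np.zeros((592,790,3),np.uint8);o[:,:370]=a[:592];o[:480,370:]=b
cv2.imwrite('pics/c2.png',o)"
```

```text
spare-rel a,n 0.0246 0.0646  theta_tool 1.506  f_toolx -8.6 f_toolz 0.3 t 7.83
time: 8.32
tcp_pos: [0.4683, 0.1446, 0.3063]
ee_rot: [-1.569, -0.004, -0.182]
force: [-0.2, -0.9, -0.0]
grip_width: 0.087
```

View pics/c2.png

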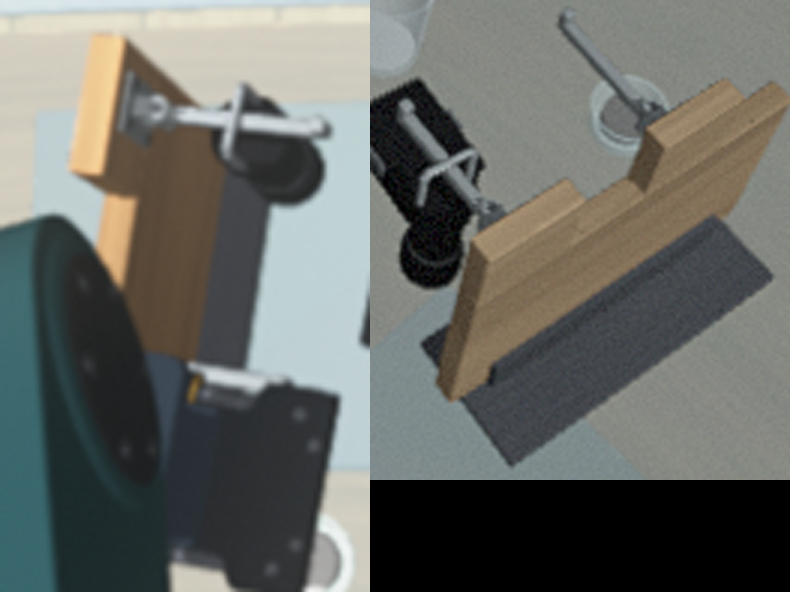

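The spare arm now stands out with its tip at crop (567,17) in the scene view. Next I'm checking the torch model by projection.

Run:
```python
from h import *
np.set_printoptions(precision=4,suppress=True)
c=Cam("scene");t=Cam("top")
g=lambda u,v,z:c.atz((360+(u-370+.5)/3-.5,270+(v+.5)/3-.5),z)
print("spare tip",g(567,17,.199))
def draw(P,r,z,ax,ay,col,im):
    th=np.linspace(0,6.283,40);return np.c_[P[0]+r*np.cos(th),P[1]+r*np.sin(th),np.full(40,z)]
O=[]
L=np.array([.6425,.1465]);e=np.array([.985,-.17])  # loop centre, loop direction
for cam,(x0,y0,x1,y1) in ((t,(170,170,230,230)),(c,(355,290,415,380))):
    k=6.6 if cam is t else 6.6
    im=cv2.resize(cam.img[y0:y1,x0:x1],None,fx=k,fy=k,interpolation=cv2.INTER_CUBIC)
    im=cv2.convertScaleAbs(im,alpha=1.6,beta=30)
    for z,col in ((.160,(0,255,0)),(.142,(0,255,255)),(.065,(0,0,255))):
        q=(cam.proj(draw(L,.021,z,0,0,0,0))-[x0,y0]+.5)*k-.5;cv2.polylines(im,[q.astype(int)],True,col,1)
    w=np.array([[*(L-.0175*e),.16],[*(L-.0175*e),.1925],[*(L+.0175*e),.1925],[*(L+.0175*e),.16]])
    q=(cam.proj(w)-[x0,y0]+.5)*k-.5;cv2.polylines(im,[q.astype(int)],False,(255,0,255),1)
    O.append(cv2.copyMakeBorder(im,0,594-im.shape[0],0,0,cv2.BORDER_CONSTANT))
cv2.imwrite("pics/m1.png",np.hstack(O))
```

```text
spare tip [0.5187 0.1248 0.199 ]
```

View pics/m1.png

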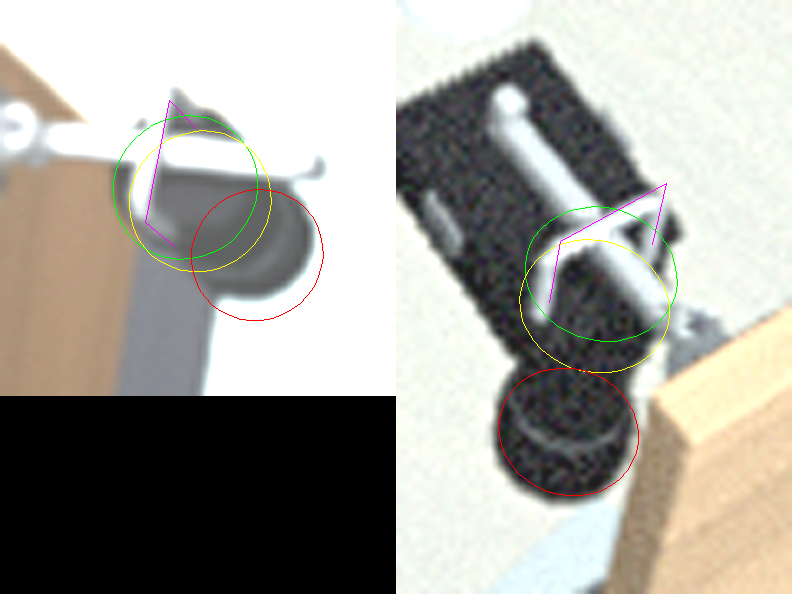

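Bottom disc, loop and arm agree with a torch axis near (0.645, 0.148) to within a few mm. Moving over it with the jaw axis across the arm.

```bash
python3 -m jog '[{"rx":0,"ry":0,"rz":0,"dx":5.8,"dy":0,"dz":1.2,"hand":1},{"rx":0,"ry":0,"rz":0,"dx":5.8,"dy":0,"dz":1.2,"hand":1},{"rx":0,"ry":0,"rz":0,"dx":5.8,"dy":0,"dz":1.2,"hand":1},{"rx":0,"ry":0.18,"rz":0,"dx":0,"dy":0,"dz":0,"hand":1},{"rx":0,"ry":0.18,"rz":0,"dx":0,"dy":0,"dz":0,"hand":1}]'>/dev/null
python3 -m jog '[{"rx":0,"ry":0.18,"rz":0,"dx":0,"dy":0,"dz":0,"hand":1},{"rx":0,"ry":0.18,"rz":0,"dx":0,"dy":0,"dz":0,"hand":1},{"rx":0,"ry":0.18,"rz":0,"dx":0,"dy":0,"dz":0,"hand":1},{"rx":0,"ry":0.18,"rz":0,"dx":0,"dy":0,"dz":0,"hand":1},{"rx":0,"ry":0.18,"rz":0,"dx":0,"dy":0,"dz":0,"hand":1}]'>/dev/null
python3 -m jog '[{"rx":0,"ry":0.18,"rz":0,"dx":0,"dy":0,"dz":0,"hand":1},{"rx":0,"ry":0.1,"rz":0,"dx":0,"dy":0,"dz":0,"hand":1},{"rx":0,"ry":0,"rz":0,"dx":0,"dy":3,"dz":0,"hand":1},{"rx":0,"ry":0,"rz":0,"dx":0,"dy":0,"dz":0,"hand":1}]'
python3 -c "
from h import *
c=Cam('wrist');t=Cam('top')
cv2.imwrite('pics/w3.png',np.hstack([cv2.resize(cv2.convertScaleAbs(c.img,alpha=1.5,beta=20),(400,300)),cv2.resize(t.img[180:330,130:330],(400,300))]))"
```

```text
time: 10.28
tcp_pos: [0.6436, 0.1476, 0.2694]
ee_rot: [-1.576, -0.002, -1.723]
force: [0.6, 0.1, 0.7]
grip_width: 1.003
```

View pics/w3.png

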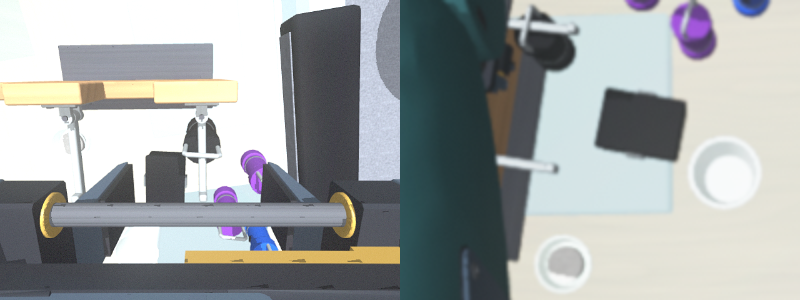

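The wrist view shows the loop at about (184–220, 155), centred between the fingers at 130 and 278. The spare arm's tip is at (555,168) in the top panel.

Run:
```python
from h import *
np.set_printoptions(precision=4,suppress=True)
c=Cam("wrist");t=Cam("top");cv2.imwrite("pics/w3full.png",c.img)
for n,u,z in(("loopL",(184,155),.1945),("loopR",(220,155),.1945),("uk",(202,112),.1975),("sk",(69,114),.1975)):print(n,c.atz((u[0]*1.6,u[1]*1.6),z))
print("sparetip",t.atz((207.5,264),.199))
cv2.imwrite("pics/w3c.png",cv2.resize(np.vstack([c.img[140:300,60:400]]),None,fx=2.3,fy=2.3,interpolation=cv2.INTER_CUBIC))
```

```text
loopL [0.6334 0.1517 0.1945]
loopR [0.6681 0.1464 0.1945]
uk [0.6569 0.191  0.1975]
sk [0.5353 0.2077 0.1975]
sparetip [0.5134 0.1174 0.199 ]
```

View pics/w3c.png

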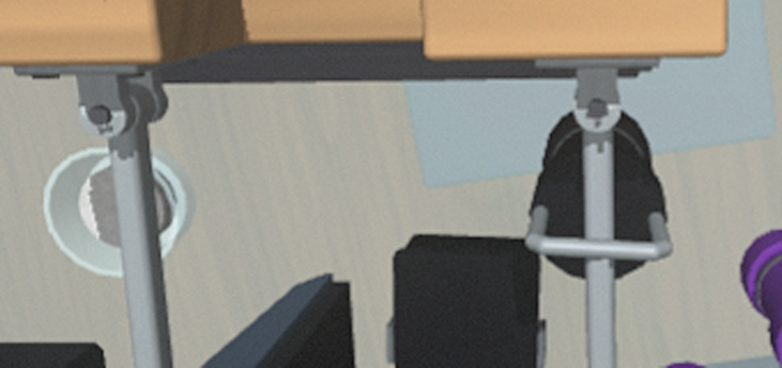

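Run:
```python
from h import *
np.set_printoptions(precision=4,suppress=True)
c=Cam("wrist");a=np.array([-.993,.118]);n=np.array([-.118,-.993])
f=lambda u,v,z:c.atz((60+(u+.5)/2.3-.5,140+(v+.5)/2.3-.5),z)
P={k:f(*v) for k,v in dict(uk=(597,105,.1975),sk=(101,114,.1975),lL=(535,243,.194),lR=(664,248,.194),s1=(133,180,.190),s2=(151,350,.190),u1=(598,180,.19),u2=(602,350,.19)).items()}
for k,v in P.items():print(k,v)
for i,j in(("s1","s2"),("u1","u2"),("lL","lR"),("sk","uk")):
    d=(P[j]-P[i])[:2];print(i,j,np.linalg.norm(d),"world ang",np.arctan2(d[1],d[0]),"theta",np.arctan2(d@n,d@a))
```

```text
uk [0.6549 0.1877 0.1975]
sk [0.5306 0.2045 0.1975]
lL [0.633  0.1532 0.194 ]
lR [0.6668 0.1466 0.194 ]
s1 [0.5299 0.1856 0.19  ]
s2 [0.5214 0.1377 0.19  ]
u1 [0.6521 0.1668 0.19  ]
u2 [0.6459 0.1184 0.19  ]
s1 s2 0.0486531022587573 world ang -1.746982053182873 theta 1.5128877734892077
u1 u2 0.04876023574181763 world ang -1.6982142759482508 theta 1.5616555507238299
lL lR 0.03448205141328316 world ang -0.1936318804351309 theta 3.06623794623695
sk uk 0.12545813290729857 world ang -0.13439818190232303 theta 3.1254716447697577
```

```bash
python3 -m jog '[{"rx":0,"ry":0.02,"rz":0,"dx":-0.2,"dy":0,"dz":0.4,"hand":1},{"rx":0,"ry":0,"rz":0,"dx":0,"dy":4,"dz":0,"hand":1},{"rx":0,"ry":0,"rz":0,"dx":0,"dy":4,"dz":0,"hand":1},{"rx":0,"ry":0,"rz":0,"dx":0,"dy":3,"dz":0,"hand":1},{"rx":0,"ry":0,"rz":0,"dx":0,"dy":1.5,"dz":0,"hand":1}]'
python3 -m jog '[{"rx":0,"ry":0,"rz":0,"dx":0,"dy":0.4,"dz":0,"hand":1},{"rx":0,"ry":0,"rz":0,"dx":0,"dy":0,"dz":0,"hand":1}]'
python3 -m jog '[{"rx":0,"ry":0,"rz":0,"dx":0,"dy":0,"dz":0,"hand":0.1},{"rx":0,"ry":0,"rz":0,"dx":0,"dy":0,"dz":0,"hand":0.1},{"rx":0,"ry":0,"rz":0,"dx":0,"dy":0,"dz":0,"hand":0.1}]' 18
```

```text
time: 11.15
tcp_pos: [0.6494, 0.1493, 0.1466]
ee_rot: [-1.572, -0.0, -1.743]
force: [0.4, 0.6, 0.7]
grip_width: 0.997
time: 11.4
tcp_pos: [0.6503, 0.1494, 0.1449]
ee_rot: [-1.57, 0.0, -1.743]
force: [0.0, -0.1, 0.1]
grip_width: 1.0
time: 11.78
tcp_pos: [0.6498, 0.1493, 0.1443]
ee_rot: [-1.57, 0.0, -1.743]
force: [0.1, -0.3, 0.1]
grip_width: 0.701
```

```bash
python3 -m jog '[{"rx":0,"ry":0,"rz":0,"dx":0,"dy":0.3,"dz":0,"hand":0.05},{"rx":0,"ry":0,"rz":0,"dx":0,"dy":0,"dz":0,"hand":0.05},{"rx":0,"ry":0,"rz":0,"dx":0,"dy":0,"dz":0,"hand":0.0}]' 
python3 -m jog '[{"rx":0,"ry":0,"rz":0,"dx":0,"dy":0,"dz":0,"hand":-0.1},{"rx":0,"ry":0,"rz":0,"dx":0,"dy":0,"dz":0,"hand":-0.2},{"rx":0,"ry":0,"rz":0,"dx":0,"dy":0,"dz":0,"hand":-0.5},{"rx":0,"ry":0,"rz":0,"dx":0,"dy":0,"dz":0,"hand":-0.5}]'
```

```text
time: 12.15
tcp_pos: [0.6496, 0.1493, 0.1408]
ee_rot: [-1.571, -0.0, -1.743]
force: [-0.1, -0.2, -0.9]
grip_width: 0.503
time: 12.65
tcp_pos: [0.6497, 0.1493, 0.1409]
ee_rot: [-1.571, -0.0, -1.743]
force: [0.2, -0.3, -1.3]
grip_width: 0.462
```

The jaws are shut on 42 mm, so the cap is gripped. Lifting 14 mm.

```bash
python3 -m jog '[{"rx":0,"ry":0,"rz":0,"dx":0,"dy":-0.3,"dz":0,"hand":-0.5},{"rx":0,"ry":0,"rz":0,"dx":0,"dy":0,"dz":0,"hand":-0.5}]'
python3 -m jog '[{"rx":0,"ry":0,"rz":0,"dx":0,"dy":-0.6,"dz":0,"hand":-0.5},{"rx":0,"ry":0,"rz":0,"dx":0,"dy":-0.5,"dz":0,"hand":-0.5},{"rx":0,"ry":0,"rz":0,"dx":0,"dy":0,"dz":0,"hand":-0.5}]'; python3 -c "
from h import *
c=Cam('wrist');t=Cam('scene')
cv2.imwrite('pics/l1.png',np.hstack([cv2.resize(c.img[180:380,180:480],(400,267)),cv2.resize(t.img[280:380,350:500],(400,267))]))"
```

```text
time: 12.9
tcp_pos: [0.6498, 0.1493, 0.1442]
ee_rot: [-1.571, 0.0, -1.743]
force: [0.2, 0.1, -2.0]
grip_width: 0.457
time: 13.28
tcp_pos: [0.65, 0.1494, 0.1556]
ee_rot: [-1.57, 0.0, -1.743]
force: [0.7, 0.1, -2.2]
grip_width: 0.454
```

View pics/l1.png

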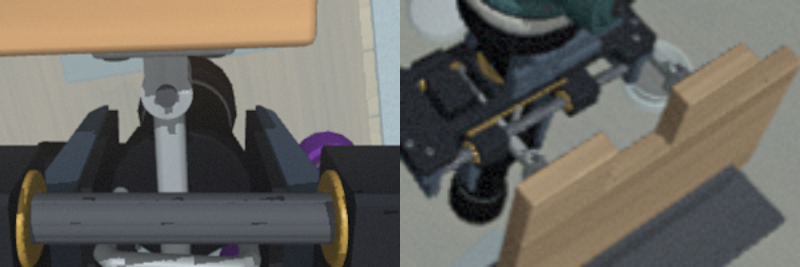

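```bash
python3 - <<'E'
from h import *
np.set_printoptions(precision=3,suppress=True)
t=Cam("top")
for n,u,z in(("purpA",(277,190),.12),("purpB",(246,163),.12),("purpA0",(277,200),.04),("tumb",(292,266),.088),("dice",(250,241),.04)):print(n,t.atz(u,z))
E
python3 -m jog '[{"rx":0,"ry":0,"rz":0,"dx":1,"dy":0,"dz":0.04,"hand":-0.5},{"rx":0,"ry":0,"rz":0,"dx":1,"dy":0,"dz":0.05,"hand":-0.5}]'
```

```text
purpA [ 0.664 -0.001  0.12 ]
purpB [0.721 0.061 0.12 ]
purpA0 [0.662 0.006 0.04 ]
tumb [ 0.517 -0.027  0.088]
dice [0.576 0.063 0.04 ]
time: 13.68
tcp_pos: [0.6469, 0.1287, 0.1548]
ee_rot: [-1.571, -0.0, -1.743]
force: [0.3, -1.4, -2.7]
grip_width: 0.455
```

```bash
python3 -m jog '[{"rx":0,"ry":0,"rz":0,"dx":1.2,"dy":-0.05,"dz":0.05,"hand":-0.5},{"rx":0,"ry":0,"rz":0,"dx":1.2,"dy":0,"dz":0.05,"hand":-0.5}]'
python3 -m jog '[{"rx":0,"ry":0,"rz":0,"dx":1.2,"dy":0,"dz":0.05,"hand":-0.5},{"rx":0,"ry":0,"rz":0,"dx":1.2,"dy":0,"dz":0.05,"hand":-0.5},{"rx":0,"ry":0,"rz":0,"dx":1.2,"dy":0,"dz":0.05,"hand":-0.5},{"rx":0,"ry":0,"rz":0,"dx":0,"dy":0,"dz":0,"hand":-0.5}]'
```

```text
time: 13.92
tcp_pos: [0.6439, 0.1046, 0.1555]
ee_rot: [-1.571, -0.0, -1.743]
force: [-0.6, -0.4, -2.0]
grip_width: 0.453
time: 14.42
tcp_pos: [0.6393, 0.0691, 0.1555]
ee_rot: [-1.571, -0.0, -1.744]
force: [-1.1, 0.7, -1.9]
grip_width: 0.453
```

```bash
python3 -m jog '[{"rx":0,"ry":0.011,"rz":0,"dx":0.57,"dy":0,"dz":-2.5,"hand":-0.5},{"rx":0,"ry":0,"rz":0,"dx":0.57,"dy":0,"dz":-3.6,"hand":-0.5},{"rx":0,"ry":0,"rz":0,"dx":0.57,"dy":0,"dz":-3.6,"hand":-0.5},{"rx":0,"ry":0,"rz":0,"dx":0.57,"dy":0,"dz":-2.5,"hand":-0.5},{"rx":0,"ry":0,"rz":0,"dx":0,"dy":0,"dz":0,"hand":-0.5}]'
python3 -m jog '[{"rx":0,"ry":0,"rz":0,"dx":0,"dy":0,"dz":0,"hand":-0.5}]'
python3 -c "
from h import *
c=Cam('wrist');t=Cam('scene')
cv2.imwrite('pics/l2.png',np.hstack([cv2.resize(c.img[180:380,180:480],(400,267)),cv2.resize(t.img[250:400,370:560],(400,316))[:267]]))"
```

```text
time: 15.05
tcp_pos: [0.514, 0.0696, 0.1555]
ee_rot: [-1.571, -0.0, -1.753]
force: [0.9, 0.3, -2.7]
grip_width: 0.452
time: 15.18
tcp_pos: [0.5162, 0.0696, 0.1558]
ee_rot: [-1.57, 0.0, -1.754]
force: [-0.5, -0.6, -2.1]
grip_width: 0.457
```

View pics/l2.png

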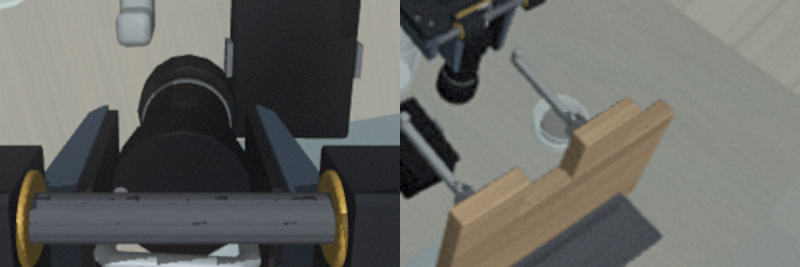

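Run:
```python
from h import *
np.set_printoptions(precision=4,suppress=True)
c=Cam("wrist");t=Cam("top")
for v in(10,22,40):
  print(v,c.atz((180+137*.75,180+v*.75),.199))
s=state();psi=s['ee_rot'][2];print(s['tcp_pos'],psi)
x=np.array([np.cos(psi),np.sin(psi)]);z=np.array([-x[1],x[0]])
d=c.atz((180+137*.75,180+22*.75),.199)[:2]-s['tcp_pos'][:2];print("tip rel tool x,z",d@x,d@z)
# loop edges in wrist: crossbar ends
for u in(100,258):
  q=c.atz((180+u*.75,180+255*.75),.207)[:2]-s['tcp_pos'][:2];print("loop",q@x,q@z)
# gold scene tip
sc=Cam("scene");print("scene tip",sc.atz((370+(517-400)*190/400,250+54*190/400),.199))
```

```text
10 [0.5181 0.1275 0.199 ]
22 [0.5175 0.1249 0.199 ]
40 [0.5167 0.121  0.199 ]
[0.5159 0.0694 0.1554] -1.7538249296475845
tip rel tool x,z -0.05487097126045884 -0.008461971629894472
loop -0.0020139817091805855 -0.01753780170629367
loop -0.0019456848332479763 0.01888372055294497
scene tip [0.5189 0.1256 0.199 ]
```

```bash
python3 -m jog '[{"rx":0,"ry":0,"rz":0,"dx":0,"dy":0,"dz":-0.95,"hand":-0.5},{"rx":0,"ry":0,"rz":0,"dx":-1.2,"dy":0,"dz":0,"hand":-0.5},{"rx":0,"ry":0,"rz":0,"dx":-1.2,"dy":0,"dz":0,"hand":-0.5},{"rx":0,"ry":0,"rz":0,"dx":0,"dy":0,"dz":0,"hand":-0.5}]'
python3 -m jog '[{"rx":0,"ry":0,"rz":0,"dx":-0.8,"dy":0,"dz":0,"hand":-0.5},{"rx":0,"ry":0,"rz":0,"dx":-0.8,"dy":0,"dz":0,"hand":-0.5},{"rx":0,"ry":0,"rz":0,"dx":0,"dy":0,"dz":0,"hand":-0.5}]'
python3 -m jog '[{"rx":0,"ry":0,"rz":0,"dx":-0.7,"dy":0,"dz":0,"hand":-0.5},{"rx":0,"ry":0,"rz":0,"dx":-0.7,"dy":0,"dz":0,"hand":-0.5},{"rx":0,"ry":0,"rz":0,"dx":0,"dy":0,"dz":0,"hand":-0.5}]'
```

```text
time: 15.92
tcp_pos: [0.5106, 0.0958, 0.1555]
ee_rot: [-1.57, 0.0, -1.752]
force: [0.4, -0.3, -1.8]
grip_width: 0.455
time: 16.3
tcp_pos: [0.5133, 0.111, 0.1554]
ee_rot: [-1.571, 0.0, -1.753]
force: [0.2, -0.5, -2.7]
grip_width: 0.455
time: 16.68
tcp_pos: [0.5159, 0.1247, 0.1555]
ee_rot: [-1.571, 0.0, -1.753]
force: [0.2, -0.3, -1.9]
grip_width: 0.46
```

```bash
python3 -m jog '[{"rx":0,"ry":0,"rz":0,"dx":-0.8,"dy":0,"dz":0,"hand":-0.5},{"rx":0,"ry":0,"rz":0,"dx":-0.9,"dy":0,"dz":0,"hand":-0.5},{"rx":0,"ry":0,"rz":0,"dx":-0.9,"dy":0,"dz":0,"hand":-0.5},{"rx":0,"ry":0,"rz":0,"dx":-0.8,"dy":0,"dz":0,"hand":-0.5},{"rx":0,"ry":0,"rz":0,"dx":0,"dy":0,"dz":0,"hand":-0.5}]'
python3 -m jog '[{"rx":0,"ry":0,"rz":0,"dx":0,"dy":0.5,"dz":0,"hand":-0.5},{"rx":0,"ry":0,"rz":0,"dx":0,"dy":0.4,"dz":0,"hand":-0.5},{"rx":0,"ry":0,"rz":0,"dx":0,"dy":0,"dz":0,"hand":-0.5}]'
python3 -m jog '[{"rx":0,"ry":0,"rz":0,"dx":0,"dy":0.2,"dz":0,"hand":-0.5},{"rx":0,"ry":0,"rz":0,"dx":0,"dy":0,"dz":0,"hand":-0.5}]'
python3 -m jog '[{"rx":0,"ry":0,"rz":0,"dx":0,"dy":0.15,"dz":0,"hand":-0.5},{"rx":0,"ry":0,"rz":0,"dx":0,"dy":0,"dz":0,"hand":-0.5}]'
```

```text
time: 17.3
tcp_pos: [0.522, 0.1583, 0.1554]
ee_rot: [-1.571, 0.0, -1.753]
force: [-0.0, -0.8, -1.3]
grip_width: 0.454
time: 17.68
tcp_pos: [0.5216, 0.1574, 0.1459]
ee_rot: [-1.572, -0.0, -1.754]
force: [0.3, -0.8, -2.7]
grip_width: 0.456
time: 17.92
tcp_pos: [0.5219, 0.1576, 0.1444]
ee_rot: [-1.571, -0.0, -1.754]
force: [0.3, -0.1, -2.3]
grip_width: 0.455
time: 18.18
tcp_pos: [0.5219, 0.1577, 0.1429]
ee_rot: [-1.571, -0.0, -1.754]
force: [0.2, 0.0, -1.9]
grip_width: 0.456
```

```bash
python3 -m jog '[{"rx":0,"ry":0,"rz":0,"dx":0,"dy":0.1,"dz":0,"hand":-0.5},{"rx":0,"ry":0,"rz":0,"dx":0,"dy":0,"dz":0,"hand":-0.5}]' | sed -n '2p;4p'
python3 -m jog '[{"rx":0,"ry":0,"rz":0,"dx":0,"dy":0.07,"dz":0,"hand":-0.5},{"rx":0,"ry":0,"rz":0,"dx":0,"dy":0,"dz":0,"hand":-0.5}]'| sed -n '2p;4p'
python3 -m jog '[{"rx":0,"ry":0,"rz":0,"dx":0,"dy":0.05,"dz":0,"hand":-0.5},{"rx":0,"ry":0,"rz":0,"dx":0,"dy":0,"dz":0,"hand":-0.5}]'| sed -n '2p;4p'
```

```text
tcp_pos: [0.5219, 0.1576, 0.1419]
force: [0.3, 0.1, -1.6]
tcp_pos: [0.5219, 0.1576, 0.1412]
force: [-0.2, -0.5, -1.4]
tcp_pos: [0.522, 0.1577, 0.1408]
force: [-0.7, 1.9, -1.4]
```

```bash
python3 -m jog '[{"rx":0,"ry":0,"rz":0,"dx":0,"dy":0.05,"dz":0,"hand":-0.5},{"rx":0,"ry":0,"rz":0,"dx":0,"dy":0,"dz":0,"hand":-0.5}]' | sed -n '2p;4p'
python3 -m jog '[{"rx":0,"ry":0,"rz":0,"dx":0,"dy":0.05,"dz":0,"hand":-0.5},{"rx":0,"ry":0,"rz":0,"dx":0,"dy":0,"dz":0,"hand":-0.5}]'| sed -n '2p;4p'
python3 -m jog '[{"rx":0,"ry":0,"rz":0,"dx":0,"dy":0.04,"dz":0,"hand":-0.5},{"rx":0,"ry":0,"rz":0,"dx":0,"dy":0,"dz":0,"hand":-0.5}]'| sed -n '2p;4p'
```

```text
tcp_pos: [0.522, 0.1577, 0.1404]
force: [-1.6, -0.3, 2.6]
tcp_pos: [0.5221, 0.1577, 0.14]
force: [-2.2, -0.4, 6.1]
tcp_pos: [0.5221, 0.1577, 0.1397]
force: [-2.2, -1.1, 7.5]
```

The loop is seated: contact at TCP z≈0.1405. Easing off and releasing slowly.

```bash
python3 -m jog '[{"rx":0,"ry":0,"rz":0,"dx":0,"dy":-0.09,"dz":0,"hand":-0.5},{"rx":0,"ry":0,"rz":0,"dx":0,"dy":0,"dz":0,"hand":-0.5}]' | sed -n '2p;4p'
python3 -m jog '[{"rx":0,"ry":0,"rz":0,"dx":0,"dy":0,"dz":0,"hand":-0.04},{"rx":0,"ry":0,"rz":0,"dx":0,"dy":0,"dz":0,"hand":0.0},{"rx":0,"ry":0,"rz":0,"dx":0,"dy":0,"dz":0,"hand":0.15},{"rx":0,"ry":0,"rz":0,"dx":0,"dy":0,"dz":0,"hand":0.4},{"rx":0,"ry":0,"rz":0,"dx":0,"dy":0,"dz":0,"hand":1}]' 5
python3 -m jog '[{"rx":0,"ry":0,"rz":0,"dx":0,"dy":0,"dz":0,"hand":1},{"rx":0,"ry":0,"rz":0,"dx":0,"dy":0,"dz":0,"hand":1},{"rx":0,"ry":0,"rz":0,"dx":0,"dy":0,"dz":0,"hand":1}]'
```

```text
tcp_pos: [0.522, 0.1577, 0.1403]
force: [-1.2, -0.2, 2.8]
time: 20.55
tcp_pos: [0.5219, 0.1576, 0.1402]
ee_rot: [-1.571, 0.0, -1.754]
force: [0.4, 0.0, -0.3]
grip_width: 0.762
time: 20.92
tcp_pos: [0.522, 0.1577, 0.1403]
ee_rot: [-1.571, 0.0, -1.754]
force: [-0.2, 0.7, -0.0]
grip_width: 0.998
```

```bash
python3 -m jog '[{"rx":0,"ry":0,"rz":0,"dx":0,"dy":-1.5,"dz":0,"hand":1},{"rx":0,"ry":0,"rz":0,"dx":0,"dy":-4,"dz":0,"hand":1},{"rx":0,"ry":0,"rz":0,"dx":0,"dy":-5,"dz":0,"hand":1},{"rx":0,"ry":0,"rz":0,"dx":0,"dy":-3,"dz":0,"hand":1},{"rx":0,"ry":0,"rz":0,"dx":0.43,"dy":0,"dz":5.2,"hand":-1}]'
python3 -m jog '[{"rx":0,"ry":0,"rz":0,"dx":0.43,"dy":0,"dz":5.2,"hand":-1},{"rx":0,"ry":0,"rz":0,"dx":0.43,"dy":0,"dz":5.2,"hand":-1},{"rx":0,"ry":-0.18,"rz":0,"dx":0,"dy":0,"dz":0,"hand":-1},{"rx":0,"ry":-0.18,"rz":0,"dx":0,"dy":0,"dz":0,"hand":-1},{"rx":0,"ry":-0.18,"rz":0,"dx":0,"dy":0,"dz":0,"hand":-1}]' >/dev/null
python3 -m jog '[{"rx":0,"ry":-0.18,"rz":0,"dx":0,"dy":0,"dz":0,"hand":-1},{"rx":0,"ry":-0.18,"rz":0,"dx":0,"dy":0,"dz":0,"hand":-1},{"rx":0,"ry":-0.18,"rz":0,"dx":0,"dy":0,"dz":0,"hand":-1},{"rx":0,"ry":-0.18,"rz":0,"dx":0,"dy":0,"dz":0,"hand":-1},{"rx":0,"ry":-0.18,"rz":0,"dx":0,"dy":0,"dz":0,"hand":-1}]'>/dev/null
python3 -m jog '[{"rx":0,"ry":-0.18,"rz":0,"dx":0,"dy":0,"dz":0,"hand":-1},{"rx":0,"ry":0,"rz":0,"dx":0,"dy":0,"dz":0,"hand":-1}]'
python3 -c "
from h import *
t=Cam('scene');t.crop(340,250,560,400,3.6,'pics/v4.png');cv2.imwrite('pics/v4top.png',Cam('top').img)"
```

```text
time: 21.55
tcp_pos: [0.5727, 0.1448, 0.2799]
ee_rot: [-1.566, 0.002, -1.752]
force: [1.1, 0.4, 0.5]
grip_width: 0.917
time: 23.05
tcp_pos: [0.673, 0.1166, 0.2763]
ee_rot: [-1.571, -0.001, -0.135]
force: [0.8, 0.0, 0.5]
grip_width: 0.007
```

```bash
sed -i 's/-\[.5285,.2\]/-[.653,.186]/;s/spare-rel/used-rel/' st.py
python3 -m jog '[{"rx":0,"ry":0,"rz":0,"dx":0,"dy":3.5,"dz":0,"hand":-1},{"rx":0,"ry":0,"rz":0,"dx":0,"dy":3.5,"dz":0,"hand":-1},{"rx":0,"ry":0,"rz":0,"dx":0,"dy":2.2,"dz":0,"hand":-1},{"rx":0,"ry":0,"rz":0,"dx":0,"dy":0,"dz":0,"hand":-1}]'; python3 st.py
python3 -m jog '[{"rx":0,"ry":0,"rz":0,"dx":-0.4,"dy":0,"dz":0,"hand":-1},{"rx":0,"ry":0,"rz":0,"dx":-0.2,"dy":0,"dz":0,"hand":-1}]'>/dev/null; python3 st.py
python3 -m jog '[{"rx":0,"ry":0,"rz":0,"dx":-0.2,"dy":0,"dz":0,"hand":-1},{"rx":0,"ry":0,"rz":0,"dx":-0.2,"dy":0,"dz":0,"hand":-1}]'>/dev/null; python3 st.py
python3 -m jog '[{"rx":0,"ry":0,"rz":0,"dx":-0.3,"dy":0,"dz":0,"hand":-1},{"rx":0,"ry":0,"rz":0,"dx":-0.3,"dy":0,"dz":0,"hand":-1}]'>/dev/null; python3 st.py
```

```text
time: 23.65
tcp_pos: [0.6723, 0.1165, 0.182]
ee_rot: [-1.571, 0.002, -0.135]
force: [-0.8, -0.2, 0.9]
grip_width: 0.003
used-rel a,n -0.0274 0.0668  theta_tool 1.554  f_toolx -0.8 f_toolz -0.3 t 23.65
used-rel a,n -0.0224 0.0663  theta_tool 1.555  f_toolx 0.9 f_toolz 0.0 t 23.90
used-rel a,n -0.0186 0.0664  theta_tool 1.555  f_toolx 3.9 f_toolz -0.9 t 24.15
used-rel a,n -0.0122 0.0663  theta_tool 1.555  f_toolx 4.8 f_toolz 0.1 t 24.40
```

```bash
python3 -m jog '[{"rx":0,"ry":0.145,"rz":0,"dx":-0.3,"dy":0,"dz":-0.2,"hand":-1},{"rx":0,"ry":0.15,"rz":0,"dx":-1.01,"dy":0,"dz":-0.23,"hand":-1}]'>/dev/null; python3 st.py
python3 -m jog '[{"rx":0,"ry":0.15,"rz":0,"dx":-1.01,"dy":0,"dz":-0.23,"hand":-1},{"rx":0,"ry":0.15,"rz":0,"dx":-1.01,"dy":0,"dz":-0.23,"hand":-1},{"rx":0,"ry":0.15,"rz":0,"dx":-1.01,"dy":0,"dz":-0.23,"hand":-1}]'>/dev/null; python3 st.py
python3 -m jog '[{"rx":0,"ry":0.15,"rz":0,"dx":-1.01,"dy":0,"dz":-0.23,"hand":-1},{"rx":0,"ry":0.15,"rz":0,"dx":-1.01,"dy":0,"dz":-0.23,"hand":-1}]'>/dev/null; python3 st.py
python3 -m jog '[{"rx":0,"ry":0.1,"rz":0,"dx":-0.67,"dy":0,"dz":-0.17,"hand":-1},{"rx":0,"ry":0,"rz":0,"dx":0,"dy":0,"dz":0,"hand":-1}]'>/dev/null; python3 st.py
```

```text
used-rel a,n 0.0012 0.0691  theta_tool 1.255  f_toolx 3.5 f_toolz 2.5 t 24.65
used-rel a,n 0.0317 0.0618  theta_tool 0.805  f_toolx 4.9 f_toolz 2.7 t 25.02
used-rel a,n 0.0487 0.0499  theta_tool 0.505  f_toolx 3.5 f_toolz 2.8 t 25.27
used-rel a,n 0.0537 0.0447  theta_tool 0.411  f_toolx -0.6 f_toolz 0.2 t 25.52
```

```bash
python3 -m jog '[{"rx":0,"ry":0.1,"rz":0,"dx":-0.67,"dy":0,"dz":-0.17,"hand":-1},{"rx":0,"ry":0.1,"rz":0,"dx":-0.67,"dy":0,"dz":-0.17,"hand":-1}]'>/dev/null; python3 st.py
python3 -m jog '[{"rx":0,"ry":0.03,"rz":0,"dx":-0.2,"dy":0,"dz":-0.06,"hand":-1},{"rx":0,"ry":0.03,"rz":0,"dx":-0.2,"dy":0,"dz":-0.06,"hand":-1}]'>/dev/null; python3 st.py
python3 -m jog '[{"rx":0,"ry":0.02,"rz":0,"dx":-0.13,"dy":0,"dz":-0.04,"hand":-1}]'>/dev/null; python3 st.py
python3 -m jog '[{"rx":0,"ry":0.01,"rz":0,"dx":-0.07,"dy":0,"dz":-0.02,"hand":-1}]'>/dev/null; python3 st.py
```

```text
used-rel a,n 0.0613 0.0340  theta_tool 0.210  f_toolx 3.9 f_toolz 1.1 t 25.77
used-rel a,n 0.0632 0.0301  theta_tool 0.151  f_toolx 2.9 f_toolz -2.0 t 26.02
used-rel a,n 0.0638 0.0288  theta_tool 0.130  f_toolx 4.8 f_toolz -2.6 t 26.15
used-rel a,n 0.0641 0.0281  theta_tool 0.120  f_toolx 3.6 f_toolz -3.9 t 26.27
```

```bash
python3 -m jog '[{"rx":0,"ry":0.01,"rz":0,"dx":-0.07,"dy":0,"dz":-0.06,"hand":-1}]'>/dev/null; python3 st.py
python3 -m jog '[{"rx":0,"ry":0.01,"rz":0,"dx":-0.07,"dy":0,"dz":-0.06,"hand":-1}]'>/dev/null; python3 st.py
python3 -m jog '[{"rx":0,"ry":0.01,"rz":0,"dx":-0.07,"dy":0,"dz":-0.04,"hand":-1}]'>/dev/null; python3 st.py
python3 -m jog '[{"rx":0,"ry":0.01,"rz":0,"dx":-0.07,"dy":0,"dz":-0.02,"hand":-1}]'>/dev/null; python3 st.py
```

```text
used-rel a,n 0.0645 0.0273  theta_tool 0.110  f_toolx 3.0 f_toolz -0.9 t 26.40
used-rel a,n 0.0648 0.0266  theta_tool 0.100  f_toolx 2.9 f_toolz 1.6 t 26.52
used-rel a,n 0.0652 0.0259  theta_tool 0.090  f_toolx 2.0 f_toolz 2.6 t 26.65
used-rel a,n 0.0656 0.0252  theta_tool 0.080  f_toolx 3.1 f_toolz 2.3 t 26.77
```

Just friction. Continuing in small steps.

```bash
python3 -m jog '[{"rx":0,"ry":0.01,"rz":0,"dx":-0.07,"dy":0,"dz":-0.01,"hand":-1}]'>/dev/null; python3 st.py
python3 -m jog '[{"rx":0,"ry":0.01,"rz":0,"dx":-0.07,"dy":0,"dz":-0.02,"hand":-1}]'>/dev/null; python3 st.py
python3 -m jog '[{"rx":0,"ry":0.01,"rz":0,"dx":-0.07,"dy":0,"dz":-0.02,"hand":-1}]'>/dev/null; python3 st.py
python3 -m jog '[{"rx":0,"ry":0.01,"rz":0,"dx":-0.07,"dy":0,"dz":-0.02,"hand":-1}]'>/dev/null; python3 st.py
```

```text
used-rel a,n 0.0658 0.0246  theta_tool 0.070  f_toolx 3.8 f_toolz 1.9 t 26.90
used-rel a,n 0.0661 0.0239  theta_tool 0.060  f_toolx 3.5 f_toolz 2.7 t 27.02
used-rel a,n 0.0664 0.0232  theta_tool 0.050  f_toolx 2.8 f_toolz 2.8 t 27.15
used-rel a,n 0.0667 0.0225  theta_tool 0.040  f_toolx 3.0 f_toolz 3.2 t 27.27
```

```bash
python3 -m jog '[{"rx":0,"ry":0.01,"rz":0,"dx":-0.06,"dy":0,"dz":-0.01,"hand":-1}]'>/dev/null; python3 st.py
python3 -m jog '[{"rx":0,"ry":0.01,"rz":0,"dx":-0.06,"dy":0,"dz":-0.02,"hand":-1}]'>/dev/null; python3 st.py
```

```text
used-rel a,n 0.0669 0.0219  theta_tool 0.030  f_toolx 3.5 f_toolz 1.9 t 27.40
used-rel a,n 0.0671 0.0214  theta_tool 0.020  f_toolx 4.1 f_toolz 2.3 t 27.52
```

```bash
python3 -m jog '[{"rx":0,"ry":0.01,"rz":0,"dx":-0.06,"dy":0,"dz":-0.01,"hand":-1}]'>/dev/null; python3 st.py
python3 -m jog '[{"rx":0,"ry":0.01,"rz":0,"dx":-0.06,"dy":0,"dz":-0.02,"hand":-1}]'>/dev/null; python3 st.py
python3 -m jog '[{"rx":0,"ry":0.005,"rz":0,"dx":-0.05,"dy":0,"dz":-0.01,"hand":-1}]'>/dev/null; python3 st.py
python3 -m jog '[{"rx":0,"ry":0.005,"rz":0,"dx":-0.05,"dy":0,"dz":-0.01,"hand":-1}]'>/dev/null; python3 st.py
```

```text
used-rel a,n 0.0672 0.0207  theta_tool 0.010  f_toolx 3.5 f_toolz 0.9 t 27.65
used-rel a,n 0.0674 0.0203  theta_tool -0.000  f_toolx 6.5 f_toolz 2.6 t 27.77
used-rel a,n 0.0675 0.0201  theta_tool -0.005  f_toolx 8.5 f_toolz 2.6 t 27.90
used-rel a,n 0.0676 0.0198  theta_tool -0.010  f_toolx 10.5 f_toolz 3.2 t 28.02
```

The stop is met: force rose from 3.5 to 10.5 N over 1 mm, at the nominal folded angle. Retreating and taking the final look.

```bash
python3 -m jog '[{"rx":0,"ry":0,"rz":0,"dx":0,"dy":0,"dz":0,"hand":-1}]'>/dev/null; python3 st.py
python3 -m jog '[{"rx":0,"ry":0,"rz":0,"dx":1,"dy":0,"dz":0,"hand":-1},{"rx":0,"ry":0,"rz":0,"dx":0.5,"dy":-2,"dz":0,"hand":-1},{"rx":0,"ry":0,"rz":0,"dx":0,"dy":-5,"dz":0,"hand":-1},{"rx":0,"ry":0,"rz":0,"dx":0,"dy":-6,"dz":0,"hand":-1},{"rx":0,"ry":0,"rz":0,"dx":0,"dy":-6,"dz":0,"hand":-1}]'
python3 -m jog '[{"rx":0,"ry":0,"rz":0,"dx":3,"dy":-3,"dz":5,"hand":-1},{"rx":0,"ry":0,"rz":0,"dx":3,"dy":0,"dz":5,"hand":-1},{"rx":0,"ry":0,"rz":0,"dx":3,"dy":0,"dz":5,"hand":-1},{"rx":0,"ry":0,"rz":0,"dx":0,"dy":0,"dz":0,"hand":-1}]'
python3 -c "
from h import *
c=Cam('scene');t=Cam('top')
b=cv2.resize(c.img[270:420,360:500],None,fx=2.85,fy=2.85,interpolation=cv2.INTER_CUBIC)
a=cv2.resize(t.img[160:310,130:270],None,fx=2.85,fy=2.85,interpolation=cv2.INTER_CUBIC)
w=cv2.resize(t.img[90:390,100:560],(0,0),fx=.35,fy=.35)
w2=cv2.resize(c.img[120:450,130:510],(0,0),fx=.35,fy=.35)
h=max(w.shape[0],w2.shape[0]);o=np.zeros((428+h,798,3),np.uint8);o[:b.shape[0],:b.shape[1]]=b;o[:a.shape[0],399:399+a.shape[1]]=a[:,:399];o[428:428+w.shape[0],:w.shape[1]]=w;o[428:428+w2.shape[0],399:399+w2.shape[1]]=w2
cv2.imwrite('pics/f1.png',o)"
```

```text
used-rel a,n 0.0676 0.0198  theta_tool -0.010  f_toolx 9.2 f_toolz 1.6 t 28.15
time: 28.78
tcp_pos: [0.5813, 0.1599, 0.3768]
ee_rot: [-1.57, 0.001, -1.699]
force: [0.3, 0.5, -0.1]
grip_width: 0.003
time: 29.28
tcp_pos: [0.7185, 0.0509, 0.4025]
ee_rot: [-1.57, 0.0, -1.702]
force: [-0.6, -0.0, -0.5]
grip_width: 0.009
```

View pics/f1.png

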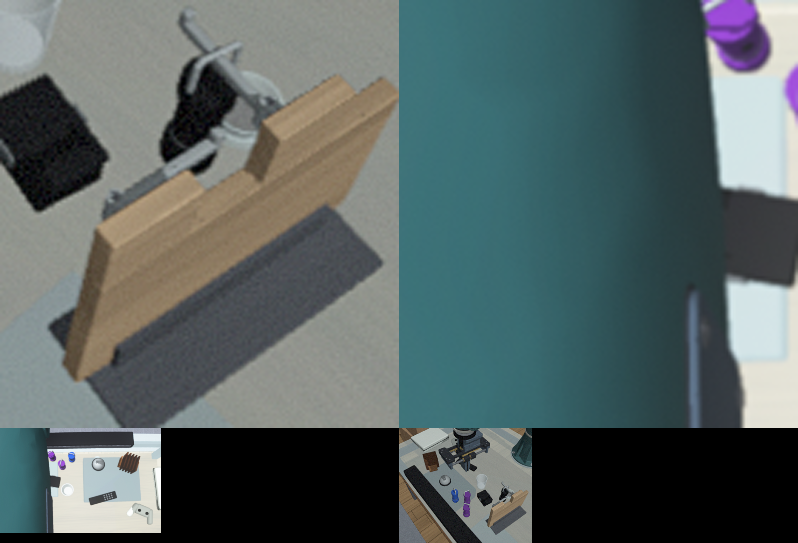

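The final view shows the torch hanging by its loop on the opened spare hook and the used arm flat along the board. The spare tip is at scene pixel (425.6, 275.3), against (425.8, 275.8) right after it met its stop, so it hasn't moved. Handing in.

```bash
python3 -c "
from plant import hand_in
print(hand_in())"
```

```text
the job is handed in; nothing more can be done
None
```

The torch now hangs by its loop on the spare hook. That hook is out at its stop, and the emptied hook is folded home. I handed the job in at about 29.5 s of robot time.

- **Opening the spare hook:** I pushed the arm from behind through the cut-out with shut fingers until it met its stop. The highest force I read was 8.6 N.
- **Moving the torch:** I gripped it by the cap, lifted it about 14 mm, slid it off and hung it on the spare arm about 45 mm from the hinge. At touchdown the wrist force peaked at 7.5 N upward, about 9.5 N on the hook with the torch's weight. I eased that off before opening the jaws.
- **Folding the emptied hook:** I pushed it to its folded stop with at most about 11 N.

In the final scene picture the torch hangs free with the robot clear, and the emptied arm lies flat against the board. The spare arm's tip was within half a pixel of where it was right after opening.

Some checks were limited:
- The cameras and the contact position disagreed by 3 to 5 mm on the spare arm's sideways position. I used a value in between, which the 30 mm loop opening allowed.
- The robot arm hid the hooks in the last top view, so the final check rests on the scene view and the force readings.
- I checked the bystanders only by eye in small thumbnails. Nothing touched them that I noticed.

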